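# Push the gearbox cover home on a display window winder

## Task

Take the cast gearbox cover by its raised boss off the sloping wooden stand and lay it (do not drop it) square into the recess in the top of the window winder's gearbox. Two stiff lift-out pads in the recess hold it proud, so push it down until it is fully home, level and flush with the gearbox's rim all round, and let go of it. Leave the other goods on the counter where they are.

Things in the scene. Friction and masses are not known exactly. Their poses are not given: they have to be found in the camera images.
- cover: bare cast-aluminium cover plate, 140 (x) x 80 (y) x 12 mm, with a bar-shaped boss in the middle of its top: 50 mm along x, 34 mm wide along y, 28 mm high above the plate (its top is 40 mm above the underside). About 0.4 kg. Origin: centre of the underside; z: out of the top face, x: along the length. It starts on the stand, sloping 30 degrees with +x downhill. It fits the recess either way round
- stand: fixed plywood display stand, 165 (x) x 100 (y) mm, about 110 mm high at its high end; its top is a board sloping at 30 degrees, low at its +x end, which is turned away from the robot, and high at its -x end, near the robot, with a lip 10 mm high across the low edge. Origin: centre of its foot on the counter
- stand_face (a point): point in the middle of the stand's sloping board, 66 mm above the counter, where the underside of the cover rests; its axes are those of the stand (not sloped)
- winder: fixed steel window-winder gearbox. Its main block is 175 (x) x 115 (y) mm and 47 mm high with the recess in its top; towards +x the housing goes on to 178 mm from the origin, and a large black knob, 68 mm across, stands there on a spindle, centre 135 mm from the origin along +x, top 115 mm above the counter. Origin: on the counter under the middle of the recess
- recess (a point): middle of the floor of the rectangular recess, which is 145 (x) x 85 (y) mm and 12 mm deep (floor 35 mm, rim 47 mm above the counter), 2.5 mm wider than the cover on every side, with a 3 mm bevel at the mouth. x: along its length, z: up. The cover is home when its underside is on this floor
- lift_near (a joint): stiff lift-out pad, 22 (x) x 50 (y) mm, in the recess floor 50 mm from the middle towards -x: 0 = standing 6 mm above the floor, 0.006 = level with it. It yields to about 6 N and stays where it is pushed
- lift_far (a joint): the same, 50 mm from the middle towards +x (the knob's side)
- glass_disc: bystander: clear glass sample disc lying flat, 90 mm across, 8 mm thick. Origin: centre of the underside
- ceramic_knob: bystander: white ceramic fuse-style knob standing upright, 54 mm across, 56 mm high. Origin: centre of the underside
- corner_bracket: bystander: flat zinc L-bracket, two arms 22 mm wide reaching 79 mm from its corner along +x and +y, 4 mm thick. Origin: in the corner, underside
- casement_stay: bystander: aluminium casement stay, a flat bar 235 mm long along x, up to 40 mm wide, up to 10 mm high. Origin: middle of the bar, underside
- filling_knife: bystander: glazier's filling knife lying flat along x, about 200 mm long, 30 mm high at most. Origin: about its middle
- screwdriver: bystander: screwdriver lying along x, about 200 mm long, 35 mm high at most. Origin: about its middle
Not all that is in view belongs to the job. What is meant by the cover is not turquoise, and is the larger of those in its own colour.

How it is judged:
By the outcome, as a careful person would: the job done as asked, in the order asked, and still so for the second after the job is handed in, with the robot touching nothing.
It also fails if it takes over 59 s, if anything falls off the work surface, if the arm or the gripper's body presses on something with over 40 N, if the wrist force passes 120 N, or if a joint passes its speed limit or range.

## Robot

A 7-joint arm with a two-finger parallel gripper is mounted at the origin on the work surface. World frame = base frame: x ahead of the robot, y to its left, z up, the work surface at z = 0. Lengths are in m, angles in rad, forces in N, time in s.
With the tool pointing down it reaches from about 0.4 to 0.875 m from the base axis. Payload 19.3 kg.
Tool frame: the origin (TCP) lies at the very end of the fingers, on their centre line; the grasp point (between the pads) lies 19 mm behind it; z points along the fingers, y is the line along which they close (so a half turn about z gives the same grasp; the last joint's range is limited). The gripper opens to 85 mm and grips with 20 to 120 N. Pads are 22 mm wide; open, the fingers measure 114 mm over their backs; the gripper's body (76 mm by 85 mm) begins 54 mm behind the grasp point. The pads swing forward as they close: fully open they stand 13 mm farther back than shut.
Start: joints at [1.192, 0.521, -0.036, 1.599, 0.021, 1.021, -0.113], TCP at [0.19, -0.595, 0.231] pointing down, gripper open.
Joint ranges: [-2.91, 2.91], [-0.3, 2.13], [-1.5, 1.42], [0.17, 2.43], [-1.26, 4.41], [0.16, 1.93], [-2.52, 2.52]. Speed limits (rad/s): [1.89, 1.89, 2.39, 2.39, 3.01, 3.01, 3.01].

## Interface

Orientations are given as [roll, pitch, yaw] about the fixed x, y, z axes, in that order (R = Rz(yaw) Ry(pitch) Rx(roll)).
In Python, from workcell import monitor, optics, workorder gives the robot as it stands.
- The arm moves only by the tool apply_moves, never from a script. Its arguments are lists of equal length, an entry for each row: "linear": the shift along the tool's x, y, z each as a share of 0.1 m, from -1 to 1, a list of three; "delta_rot": the turn, a rotation vector about the tool's x, y, z each as a share of 120 degrees, from -1 to 1, a list of three. A call has exactly 5 rows; each row is the pose to reach, as a shift and turn from the pose commanded when the call began, along the tool's axes at that moment; what a row does not reach only later rows make up. A row lasts 1/12 s, in which the tool goes at most 41.7 mm and 7.16 degrees, less where a joint would pass 70% of its speed; a pose out of reach is approached as far as the arm can. A call with a number of a shift or a turn outside -1 to 1 is refused whole. A call with a gripper value outside its range is refused whole. "gripper" is the opening, from -1 (shut) to 1 (fully open), set as the call begins (left out, the last holds). The fingers move at their own pace and stop on an object; "force" is the grip in N (left out, the last holds). Time passes only in rows, so rows that repeat a pose let the fingers close, or fill a call up. It gives the time, the measured TCP pose, the force, the opening and the grip force at its end, in the units of the state.
- monitor.observe(): the state, without advancing time (a new reading comes with each control period).
- optics.grab_frame(name): name is "side" or "top"; returns (picture, depth): 480x640x3 uint8, red, green, blue; 480x640 float32, m along the optical axis (not along the pixel's ray), 0 where there is no reading.
- optics.camera_info(name): a dict with "fx", "fy", "cx", "cy" (pixels), "rvec" (rotation vector, rad) and "tvec" (3), from world to camera coordinates, as OpenCV has them. Camera axes: x right, y down, z forward; pixel columns grow to the right and rows downward; lengths in m; the calibration is good to about 2 mm. A picture is of the moment at which its call begins. camera_info takes no time and is no camera call.
- workorder.job_done(): hands the job in; it is judged then, once.
The state is a dict: "clock": time; "qpos": joint angles; "qd": joint speeds; "joint_efforts": joint torques, N m; "position": TCP position; "tool_rot": TCP orientation; "force": force on the tool from outside, world axes, zero at the start; "moment": the same for the moment, N m; "grip_width": finger opening in m; "finger_force": force on a finger pad.
Only numpy, scipy, OpenCV 4.12 (cv2) and the standard library are available. Lean on these libraries where they do the work, as an engineer would, in place of code of your own. Each camera call takes 0.05 s, during which the arm holds its last target. There are 200 camera calls.

## Working session

There is one attempt and no reset: what is moved stays moved. The work goes in short steps, Python scripts to look and compute and a tool call to move; the robot and the scene stay as the last step left them, time stands still between calls to the robot, and variables do not carry over. Pictures are saved under pics/ and viewed, at most 10 in all, crops included, and the job is handed in when it is done.

Besides the shell and the picture viewer there is one more tool, called after "Emit:" in YAML: its name, and indented under it one key for each argument. apply_moves: Moves the arm, as the interface text tells. Its arguments: {"type":"object","properties":{"linear":{"type":"array"},"delta_rot":{"type":"array"},"gripper":{"type":"number"},"force":{"type":"number"}},"required":["linear","delta_rot"]}

```bash
mkdir -p pics
cat > h.py <<'E'
import numpy as np, cv2
from scipy.spatial.transform import Rotation as R
from workcell import monitor, optics, workorder
def cam(n):
    c=optics.camera_info(n); return np.array([[c['fx'],0,c['cx']],[0,c['fy'],c['cy']],[0,0,1]]),cv2.Rodrigues(np.array(c['rvec'],float))[0],np.array(c['tvec'],float).reshape(3)
def cloud(n,d):
    K,Rm,t=cam(n); v,u=np.mgrid[:480,:640]
    P=np.stack([(u-K[0,2])/K[0,0]*d,(v-K[1,2])/K[1,1]*d,d],-1)
    return (P-t)@Rm
def ray(n,u,v,z):
    K,Rm,t=cam(n); o=-Rm.T@t; w=Rm.T@np.array([(u-K[0,2])/K[0,0],(v-K[1,2])/K[1,1],1]); return o+w*(z-o[2])/w[2]
def grab(n,f):
    p,d=optics.grab_frame(n); cv2.imwrite(f'pics/{f}.png',p[...,::-1]); np.save(f'pics/{f}.npy',d); return p,d
E
python3 - <<'E'
from h import *
for n in('top','side'):
    grab(n,n+'0'); K,Rm,t=cam(n); print(n,-Rm.T@t,Rm[2],K[0,0])
s=monitor.observe();print(s)
E
```

```text
top [0.50892096 0.02325468 1.29949141] [ 0.0693755  -0.00744305 -0.99756285] 457.61403787096606
side [0.46723187 0.85478825 1.03579107] [ 0.09059978 -0.65461282 -0.75051565] 455.09527231437517
{'clock': 0.1, 'qpos': array([ 1.19181554,  0.52196924, -0.03630484,  1.59995213,  0.02116164,
        1.02111838, -0.11279419]), 'qd': array([-0.00100755, -0.00180635, -0.00046402, -0.00277086, -0.00160512,
        0.00139199,  0.00039093]), 'joint_efforts': array([ 4.63025630e-03, -9.28492928e+01,  1.98507518e+00, -3.70537162e+01,
        1.83204201e-02,  5.31508660e-03,  1.99650532e-05]), 'position': array([ 0.18980492, -0.59515372,  0.23077389]), 'tool_rot': array([-3.14053032e+00,  5.39978856e-05,  3.08736024e-01]), 'force': array([ 0.30654555, -0.17932138, -1.09688366]), 'moment': array([ 0.00386712,  0.01152882, -0.01562392]), 'finger_force': 0.0, 'grip_width': 0.08483620118622436}
```

View pics/top0.png

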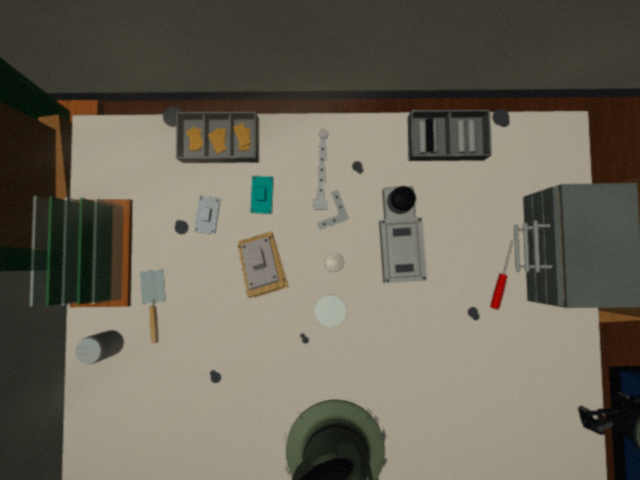

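View pics/side0.png

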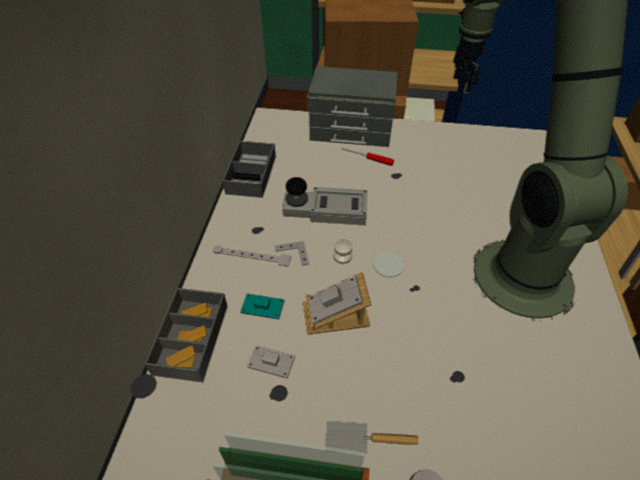

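Three covers are in view in the top picture: turquoise at (262,195), a small grey one flat at (208,214), and a grey one on the wooden stand at (261,262). The last is not turquoise, is the larger of the two grey ones, and lies on the stand, so it fits the description. The winder is at (402,250), with its knob at (402,198). I'll confirm this in a crop and measure.

Run:
```python
from h import *
im=cv2.imread('pics/top0.png'); cv2.imwrite('pics/crop.png',cv2.resize(im[165:315,180:440],None,fx=3,fy=3,interpolation=cv2.INTER_CUBIC))
for n,(u0,u1,v0,v1) in {'top':(235,290,230,300)}.items():
    d=np.load('pics/top0.npy'); P=cloud('top',d)
    Q=P[v0:v1,u0:u1].reshape(-1,3)
    print('counter z',np.median(P[330:400,230:280,2]), P[200,160])
    img=im[v0:v1,u0:u1].reshape(-1,3).astype(int)
    sat=img.max(1)-img.min(1)
    m=(Q[:,2]>.03)&(sat<30)
    print('grey',m.sum(),Q[m].min(0),Q[m].max(0))
    # plane fit robust (30 deg)
    G=Q[m]
    idx=np.ones(len(G),bool)
    for _ in range(8):
        A=np.c_[G[idx,:2],np.ones(idx.sum())]; c=np.linalg.lstsq(A,G[idx,2],rcond=None)[0]
        r=G[:,2]-np.c_[G[:,:2],np.ones(len(G))]@c; idx=abs(r-np.median(r[idx]))<.006
    print('plane',c,'slope',np.degrees(np.arctan(np.hypot(*c[:2]))),'downhill yaw',np.degrees(np.arctan2(-c[1],-c[0])),idx.sum())
    n_=np.array([-c[0],-c[1],1]);n_/=np.linalg.norm(n_)
    b=G[(r*n_[2])>.018]; print('boss',len(b),b.mean(0),(r*n_[2])[(r*n_[2])>.018].mean())
# winder
Q=P[210:290,370:435].reshape(-1,3); m=(Q[:,2]>.03)&(Q[:,2]<.06); W=Q[m]
r=cv2.minAreaRect((W[:,:2]*1000).astype(np.float32)); print('winder',r,np.median(W[:,2]))
print(cv2.boxPoints(r))
```

```text
counter z -0.00019865947200746887 [ 0.69797019  0.49359973 -0.00324267]
grey 1337 [0.45010095 0.02325468 0.03329884] [0.586221   0.25393921 1.29949141]
plane [-0.19294102 -2.43312241  0.66994318] slope 67.720675429843 downhill yaw 85.46606359812715 88
boss 303 [0.51983675 0.21756026 0.14448722] 0.03950174407411192
winder ((561.0769653320312, -192.06527709960938), (200.22723388671875, 116.38191223144531), 3.099799394607544) 0.03904529121848581
[[ 457.96317 -139.37314]
 [ 464.2565  -255.58478]
 [ 664.1908  -244.75742]
 [ 657.89746 -128.54578]]
```

View pics/crop.png

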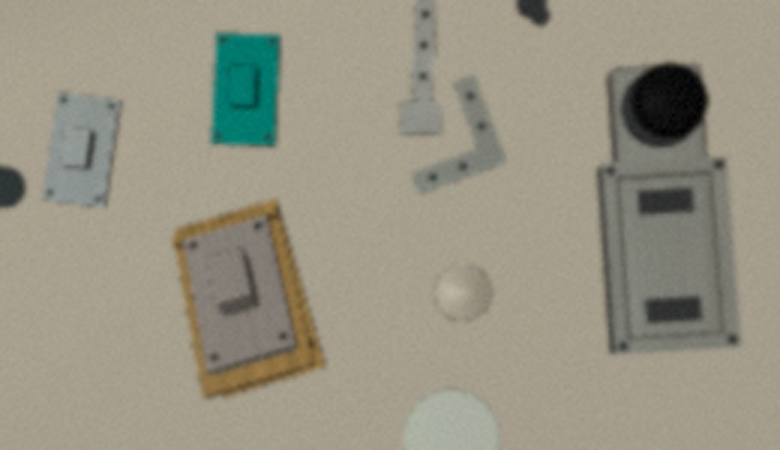

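The crop confirms it: the larger grey cover lies on the wooden stand, at crop (238,290), and the smaller grey one is at (82,148). The winder's two dark pads are at crop (665,200) and (673,309). I'll locate pads and screws in both views.

Run:
```python
from h import *
def blobs(n,box,thr,amin,amax):
    im=cv2.imread(f'pics/{n}0.png',0)
    u0,u1,v0,v1=box; g=cv2.resize(im[v0:v1,u0:u1],None,fx=4,fy=4,interpolation=cv2.INTER_CUBIC)
    bh=cv2.morphologyEx(g,cv2.MORPH_BLACKHAT,np.ones((thr[1],thr[1])))
    m=(bh>thr[0]).astype(np.uint8); k,l,s,c=cv2.connectedComponentsWithStats(m)
    out=[]
    for i in range(1,k):
        if amin<s[i,4]<amax:
            w=np.where(l==i,bh.astype(float),0); vv,uu=np.indices(w.shape)
            out.append(((uu*w).sum()/w.sum(),(vv*w).sum()/w.sum(),s[i,4]))
    return [(round((a+.5)/4-.5+u0,2),round((b+.5)/4-.5+v0,2),int(q)) for a,b,q in out]
print('pads top',p:=blobs('top',(380,425,215,285),(25,61),300,3000))
print('pads side',q:=blobs('side',(308,370,185,225),(25,61),100,3000))
for n,l in(('top',p),('side',q)):
    for a in l: print(n,a,ray(n,a[0],a[1],.041).round(4))
print('scr top',blobs('top',(236,290,230,300),(10,29),15,400))
print('scr side',blobs('side',(300,372,272,335),(10,29),15,400))
d=np.load('pics/top0.npy');P=cloud('top',d);im=cv2.imread('pics/top0.png').astype(int)
# cover cloud
v0,v1,u0,u1=230,300,235,290
Q=P[v0:v1,u0:u1].reshape(-1,3);I=im[v0:v1,u0:u1].reshape(-1,3);ok=(d[v0:v1,u0:u1].ravel()>0)&(I.max(1)-I.min(1)<30)&(Q[:,2]>.045)&(Q[:,2]<.2)
G=Q[ok]; print(len(G),G.min(0),G.max(0))
best=None;rng=np.random.default_rng(0)
for _ in range(500):
    s=G[rng.choice(len(G),3)];n=np.cross(s[1]-s[0],s[2]-s[0]);l=np.linalg.norm(n)
    if l<1e-5: continue
    n/=l; n*=np.sign(n[2]); k=abs((G-s[0])@n)<.004
    if best is None or k.sum()>best.sum(): best=k
c=G[best].mean(0);n=np.linalg.svd(G[best]-c)[2][2];n*=np.sign(n[2])
print('plate',best.sum(),c,n,np.degrees(np.arccos(n[2])),'yaw',np.degrees(np.arctan2(n[1],n[0])))
h=(G-c)@n; b=G[(h>.02)&(h<.035)]; print('boss',len(b),np.median(b,0),b.mean(0),h[h>.02].mean())
# in-plane rect
yaw=np.arctan2(n[1],n[0]); y=np.array([-np.sin(yaw),np.cos(yaw),0]);x=np.cross(y,n)
for nm,S in(('plate',G[abs(h)<.006]),('boss',b)):
    r=cv2.minAreaRect((np.c_[(S-c)@x,(S-c)@y]*1000).astype(np.float32));print(nm,r)
```

```text
pads top [(np.float64(383.4), np.float64(256.77), 2889), (np.float64(401.48), np.float64(231.6), 2628), (np.float64(404.09), np.float64(267.76), 2634)]
pads side [(np.float64(315.22), np.float64(187.86), 148), (np.float64(364.76), np.float64(191.06), 122), (np.float64(337.97), np.float64(193.12), 1828), (np.float64(323.09), np.float64(201.55), 1534), (np.float64(354.57), np.float64(203.41), 1496), (np.float64(315.2), np.float64(203.6), 153)]
top (np.float64(383.4), np.float64(256.77), 2889) [ 0.5287 -0.1374  0.041 ]
top (np.float64(401.48), np.float64(231.6), 2628) [ 0.5976 -0.1886  0.041 ]
top (np.float64(404.09), np.float64(267.76), 2634) [ 0.498  -0.1937  0.041 ]
side (np.float64(315.22), np.float64(187.86), 148) [ 0.6315 -0.246   0.041 ]
side (np.float64(364.76), np.float64(191.06), 122) [ 0.4706 -0.2527  0.041 ]
side (np.float64(337.97), np.float64(193.12), 1828) [ 0.5554 -0.2311  0.041 ]
side (np.float64(323.09), np.float64(201.55), 1534) [ 0.5977 -0.1855  0.041 ]
side (np.float64(354.57), np.float64(203.41), 1496) [ 0.4983 -0.1907  0.041 ]
side (np.float64(315.2), np.float64(2
[... 1109 characters left out ...]
, 29), (np.float64(338.89), np.float64(322.87), 49), (np.float64(347.57), np.float64(323.54), 27), (np.float64(343.96), np.float64(325.93), 16), (np.float64(323.2), np.float64(327.98), 25)]
1252 [0.45010095 0.14520072 0.04501144] [0.58053257 0.25005413 0.11509208]
plate 907 [0.50946838 0.19544044 0.08191989] [0.47209465 0.13847524 0.87060396] 29.471100619439007 yaw 16.347516814745294
boss 226 [0.53054919 0.20188131 0.10117983] [0.5310816  0.20193203 0.10044391] 0.027229491495488135
plate ((8.567459106445312, 1.3518028259277344), (78.89422607421875, 134.53790283203125), 89.85691833496094)
boss ((12.646772384643555, 0.6468963623046875), (52.2743034362793, 33.74030685424805), 1.371544361114502)
```

Run:
```python
from h import *
for nm,(v0,v1,u0,u1) in {'top':(230,300,235,290),'side':(265,335,295,375)}.items():
    d=np.load(f'pics/{nm}0.npy');P=cloud(nm,d);im=cv2.imread(f'pics/{nm}0.png').astype(int)
    Q=P[v0:v1,u0:u1].reshape(-1,3);I=im[v0:v1,u0:u1].reshape(-1,3)
    G=Q[(d[v0:v1,u0:u1].ravel()>0)&(I.max(1)-I.min(1)<32)&(Q[:,2]>.035)&(Q[:,2]<.2)]
    a=np.radians(30); best=(0,)
    c=np.median(G,0)
    from scipy.optimize import minimize
    # robust plane: IRLS seeded with nominal slope 30, yaw 16.4
    y0=np.radians(16.4); n=np.array([np.sin(a)*np.cos(y0),np.sin(a)*np.sin(y0),np.cos(a)])
    h=G@n; hist,e=np.histogram(h,200); hs=cv2.GaussianBlur(hist.astype(np.float32).reshape(1,-1),(0,0),3)[0]; h0=e[hs.argmax()]
    for _ in range(5):
        S=G[abs(h-h0)<.005]; c=S.mean(0); n=np.linalg.svd(S-c)[2][2]; n*=np.sign(n[2]); h=G@n; h0=c@n
    print(nm,len(S),'slope',np.degrees(np.arccos(n[2])).round(2),'yaw',np.degrees(np.arctan2(n[1],n[0])).round(2))
    n=np.array([np.sin(a)*np.cos(y0),np.sin(a)*np.sin(y0),np.cos(a)])
    y=np.array([-np.sin(y0),np.cos(y0),0]);x=np.cross(y,n); h=(G-c)@n
    for k,S in(('plate',G[abs(h)<.006]),('boss',G[(h>.022)&(h<.034)])):
        q=np.c_[(S-c)@x,(S-c)@y,(S-c)@n]
        lo,hi=np.percentile(q,[2,98],axis=0); r=cv2.minAreaRect((q[:,:2]*1000).astype(np.float32))
        m=(lo+hi)/2; print(k,len(S),(hi-lo).round(4),'rect',np.round(r[0],1),np.round(r[1],1),round(r[2],2), 'centre world',(c+m[0]*x+m[1]*y+q[:,2].mean()*n).round(4),'underside centre',(c+m[0]*x+m[1]*y+(np.median(q[:,2])-(.012 if k=='plate' else .04))*n).round(4))
```

```text
top 1022 slope 29.89 yaw 16.64
plate 1036 [0.135  0.0764 0.0087] rect [7.  0.8] [ 79.6 141.5] 89.86 centre world [0.5184 0.1993 0.0763] underside centre [0.5127 0.1976 0.0659]
boss 217 [0.0485 0.0321 0.0081] rect [7.7 0.5] [51.5 33.7] 1.72 centre world [0.5325 0.2028 0.0998] underside centre [0.5134 0.1971 0.0653]
side 1045 slope 29.98 yaw 16.66
plate 1066 [0.1349 0.0782 0.0084] rect [ 5.  -6.9] [140.2  82.8] 0.33 centre world [0.5194 0.2004 0.0761] underside centre [0.5137 0.1987 0.0658]
boss 226 [0.0476 0.0325 0.0086] rect [ 5.2 -6.7] [49.9 35.8] 0.25 centre world [0.5336 0.2047 0.0992] underside centre [0.5146 0.1991 0.0648]
```

Emit:
apply_moves:
  linear:
    - [0.2,0,-0.2]
    - [0.4,0,-0.4]
    - [0.6,0,-0.6]
    - [0.8,0,-0.8]
    - [1,0,-1]
  delta_rot:
    - [0,0,0]
    - [0,0,0]
    - [0,0,0]
    - [0,0,0]
    - [0,0,0]
  gripper: 1

```text
clock: 0.52
position: [0.2859, -0.5645, 0.332]
tool_rot: [-3.141, 0.0, 0.309]
force: [-0.4, 0.1, -0.4]
grip_width: 0.0856
finger_force: 0.0
```

Emit:
apply_moves:
  linear:
    - [0.2,-0.2,0]
    - [0.4,-0.4,0]
    - [0.6,-0.6,0]
    - [0.8,-0.8,0]
    - [1,-1,0]
  delta_rot:
    - [0,0,0]
    - [0,0,0]
    - [0,0,0]
    - [0,0,0]
    - [0,0,0]

```text
clock: 0.93
position: [0.3504, -0.438, 0.331]
tool_rot: [-3.141, 0.0, 0.309]
force: [1.2, 0.5, 0.6]
grip_width: 0.0849
finger_force: 0.0
```

Emit:
apply_moves:
  linear:
    - [0.2,-0.2,0]
    - [0.4,-0.4,0]
    - [0.6,-0.6,0]
    - [0.8,-0.8,0]
    - [1,-1,0]
  delta_rot:
    - [0,0,0]
    - [0,0,0]
    - [0,0,0]
    - [0,0,0]
    - [0,0,0]

```text
clock: 1.35
position: [0.4153, -0.3124, 0.3312]
tool_rot: [-3.141, 0.0, 0.309]
force: [0.6, 0.2, 0.2]
grip_width: 0.0855
finger_force: 0.0
```

Emit:
apply_moves:
  linear:
    - [0.12,-0.18,0]
    - [0.25,-0.36,0]
    - [0.37,-0.54,0]
    - [0.5,-0.72,0]
    - [0.62,-0.9,0]
  delta_rot:
    - [0,0,0]
    - [0,0,0]
    - [0,0,0]
    - [0,0,0]
    - [0,0,0]

```text
clock: 1.77
position: [0.4468, -0.208, 0.3311]
tool_rot: [-3.141, 0.0, 0.309]
force: [0.2, -0.0, -0.5]
grip_width: 0.0853
finger_force: 0.0
```

Emit:
apply_moves:
  linear:
    - [0.12,-0.18,0]
    - [0.25,-0.36,0]
    - [0.37,-0.54,0]
    - [0.5,-0.72,0]
    - [0.62,-0.9,0]
  delta_rot:
    - [0,0,0]
    - [0,0,0]
    - [0,0,0]
    - [0,0,0]
    - [0,0,0]

```text
clock: 2.18
position: [0.4785, -0.1035, 0.3312]
tool_rot: [-3.141, 0.0, 0.309]
force: [0.7, -0.2, 0.6]
grip_width: 0.0853
finger_force: 0.0
```

Emit:
apply_moves:
  linear:
    - [0.12,-0.18,0]
    - [0.25,-0.36,0]
    - [0.37,-0.54,0]
    - [0.5,-0.72,0]
    - [0.62,-0.9,0]
  delta_rot:
    - [0,0,0]
    - [0,0,0]
    - [0,0,0]
    - [0,0,0]
    - [0,0,0]

```text
clock: 2.6
position: [0.5102, 0.0011, 0.3311]
tool_rot: [-3.141, 0.0, 0.309]
force: [0.5, 0.1, 1.0]
grip_width: 0.0852
finger_force: 0.0
```

Emit:
apply_moves:
  linear:
    - [0.12,-0.18,0]
    - [0.25,-0.36,0]
    - [0.37,-0.54,0]
    - [0.5,-0.72,0]
    - [0.62,-0.9,0]
  delta_rot:
    - [0,0,0]
    - [0,0,0]
    - [0,0,0]
    - [0,0,0]
    - [0,0,0]

```text
clock: 3.02
position: [0.542, 0.1056, 0.3311]
tool_rot: [-3.142, 0.0, 0.309]
force: [0.1, -1.0, 0.1]
grip_width: 0.0854
finger_force: 0.0
```

Emit:
apply_moves:
  linear:
    - [0.12,-0.18,0]
    - [0.25,-0.36,0]
    - [0.37,-0.54,0]
    - [0.5,-0.72,0]
    - [0.62,-0.88,0]
  delta_rot:
    - [0,-0.05,0]
    - [0,-0.1,0]
    - [0,-0.15,0]
    - [0,-0.2,0]
    - [0,-0.25,0]

```text
clock: 3.43
position: [0.5743, 0.2084, 0.3315]
tool_rot: [3.141, 0.528, 0.309]
force: [-0.1, 1.0, 1.5]
grip_width: 0.0856
finger_force: 0.0
```

```bash
cat >> h.py <<'E'
def to(p,rot):
    "shares of shift/turn from measured pose to target pose"
    s=monitor.observe(); T=R.from_euler('xyz',s['tool_rot'])
    print('clock',s['clock'],'q',s['qpos'].round(2),'F',s['force'].round(1),'M',s['moment'].round(2),'pos',s['position'].round(4),np.degrees(s['tool_rot']).round(2))
    print('lin',(T.inv().apply(np.array(p)-s['position'])/.1).round(3),'rot',(np.degrees((T.inv()*rot).as_rotvec())/120).round(4))
C=np.array([.5136,.1982,.0656]); RC=R.from_euler('ZY',[16.6,30],degrees=True); RT=RC*R.from_euler('x',180,degrees=True); N=RC.as_matrix()[:,2]
E
python3 -c "
from h import *
to(C+.12*N,RT)"
```

```text
clock 3.4333 q [-0.24  0.77 -0.38  1.02  0.13  1.9  -1.84] F [-0.1  1.   1.5] M [ 0.08 -0.46 -0.01] pos [0.5743 0.2084 0.3315] [179.97  30.27  17.7 ]
lin [ 0.808 -0.076  1.403] rot [0.0049 0.0022 0.008 ]
```

Emit:
apply_moves:
  linear:
    - [0.16,-0.02,0.2]
    - [0.32,-0.04,0.4]
    - [0.48,-0.06,0.6]
    - [0.65,-0.07,0.8]
    - [0.81,-0.08,0.95]
  delta_rot:
    - [0.001,0,0.002]
    - [0.002,0.001,0.004]
    - [0.003,0.002,0.006]
    - [0.005,0.002,0.008]
    - [0.005,0.002,0.008]

```text
clock: 3.85
position: [0.593, 0.2216, 0.2062]
tool_rot: [-3.141, 0.521, 0.289]
force: [0.3, -0.7, 0.4]
grip_width: 0.0854
finger_force: 0.0
```

```bash
python3 -c "
from h import *
to(C+.014*N,RT)"
```

```text
clock 3.85 q [-0.25  0.9  -0.37  1.09  0.15  1.71 -1.86] F [ 0.3 -0.7  0.4] M [ 0.16 -0.54 -0.03] pos [0.593  0.2216 0.2062] [-179.97   29.86   16.56]
lin [-1.700e-02 -1.000e-03  1.492e+00] rot [-0.0004 -0.0011 -0.0003]
```

Emit:
apply_moves:
  linear:
    - [0,0,0.18]
    - [0,0,0.36]
    - [-0.01,0,0.54]
    - [-0.02,0,0.72]
    - [-0.02,0,0.9]
  delta_rot:
    - [0,0,0]
    - [0,-0.001,0]
    - [0,-0.001,0]
    - [0,-0.001,0]
    - [0,-0.001,0]
  gripper: 0.35

```text
clock: 4.27
position: [0.5481, 0.2083, 0.1304]
tool_rot: [-3.141, 0.522, 0.289]
force: [1.0, -0.2, -0.2]
grip_width: 0.0579
finger_force: 0.0
```

Emit:
apply_moves:
  linear:
    - [0,0,0.1]
    - [0,0,0.2]
    - [0,0,0.3]
    - [0,0,0.4]
    - [0,0,0.4]
  delta_rot:
    - [0,0,0]
    - [0,0,0]
    - [0,0,0]
    - [0,0,0]
    - [0,0,0]

```text
clock: 4.68
position: [0.5286, 0.2026, 0.0954]
tool_rot: [-3.141, 0.523, 0.29]
force: [-0.4, -0.2, 0.1]
grip_width: 0.0573
finger_force: 0.0
```

```bash
python3 -c "
from h import *
to(C+.014*N,RT)
p,d=grab('side','s1')
cv2.imwrite('pics/s1c.png',cv2.resize(p[220:345,270:420,::-1],None,fx=4,fy=4,interpolation=cv2.INTER_CUBIC))"
```

```text
clock 4.6833 q [-0.22  0.91 -0.38  1.39  0.18  1.41 -1.89] F [-0.4 -0.2  0.1] M [ 0.17 -0.46  0.05] pos [0.5286 0.2026 0.0954] [-179.96   29.99   16.6 ]
lin [ 0.013 -0.001  0.196] rot [-0.0003 -0.0001 -0.    ]
```

View pics/s1c.png

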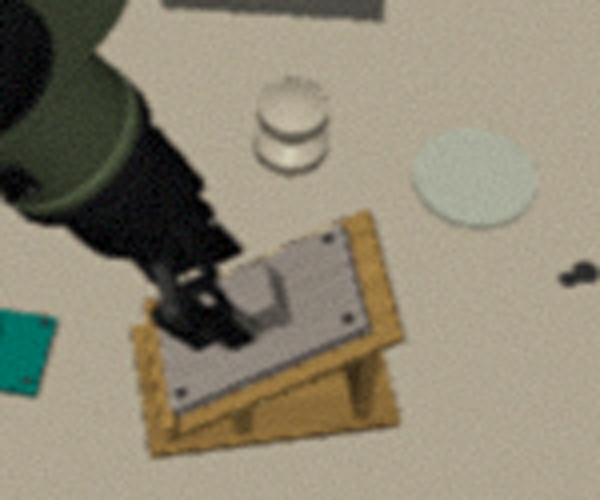

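The crop shows the fingers at about (200,310), one on each side of the boss (255,295), with the near finger in front of it. I'll go down the rest and close.

Emit:
apply_moves:
  linear:
    - [0,0,0.06]
    - [0.01,0,0.12]
    - [0.01,0,0.17]
    - [0.01,0,0.19]
    - [0.01,0,0.19]
  delta_rot:
    - [0,0,0]
    - [0,0,0]
    - [0,0,0]
    - [0,0,0]
    - [0,0,0]

```text
clock: 5.15
position: [0.5211, 0.2004, 0.0793]
tool_rot: [-3.141, 0.522, 0.289]
force: [-0.2, -0.1, -0.0]
grip_width: 0.0573
finger_force: 0.0
```

Emit:
apply_moves:
  linear:
    - [0,0,0]
    - [0,0,0]
    - [0,0,0]
    - [0,0,0]
    - [0,0,0]
  delta_rot:
    - [0,0,0]
    - [0,0,0]
    - [0,0,0]
    - [0,0,0]
    - [0,0,0]
  gripper: -1
  force: 80

```text
clock: 5.57
position: [0.5218, 0.2007, 0.0802]
tool_rot: [-3.141, 0.521, 0.289]
force: [1.5, 0.3, 5.9]
grip_width: 0.0325
finger_force: 80.9
```

Emit:
apply_moves:
  linear:
    - [0,0,0]
    - [0,0,0]
    - [0,0,0]
    - [0,0,0]
    - [0,0,0]
  delta_rot:
    - [0,0,0]
    - [0,0,0]
    - [0,0,0]
    - [0,0,0]
    - [0,0,0]

```text
clock: 5.98
position: [0.5218, 0.2007, 0.0802]
tool_rot: [-3.141, 0.521, 0.289]
force: [0.8, 0.2, 4.7]
grip_width: 0.0327
finger_force: 80.9
```

```bash
python3 -c "
from h import *
to(C+.014*N,RT)"
```

```text
clock 5.9833 q [-0.21  0.92 -0.38  1.42  0.18  1.37 -1.89] F [0.8 0.2 4.7] M [ 0.   -0.18 -0.02] pos [0.5218 0.2007 0.0802] [-179.95   29.83   16.58]
lin [-0.001  0.     0.029] rot [-0.0006 -0.0014 -0.0002]
```

Emit:
apply_moves:
  linear:
    - [0,0,-0.1]
    - [0,0,-0.25]
    - [0,0,-0.45]
    - [0,0,-0.7]
    - [0,0,-0.9]
  delta_rot:
    - [0,0,0]
    - [0,0,0]
    - [0,0,0]
    - [0,0,0]
    - [0,0,0]

```text
clock: 6.4
position: [0.5655, 0.2135, 0.1594]
tool_rot: [-3.141, 0.521, 0.289]
force: [0.7, -0.3, -4.7]
grip_width: 0.0326
finger_force: 79.9
```

Emit:
apply_moves:
  linear:
    - [0,0,-0.1]
    - [0,0,-0.2]
    - [0,0,-0.3]
    - [0,0,-0.4]
    - [0,0,-0.5]
  delta_rot:
    - [0,0.05,0]
    - [0,0.1,0]
    - [0,0.15,0]
    - [0,0.2,0]
    - [0,0.25,0]

```text
clock: 6.82
position: [0.5888, 0.2205, 0.2025]
tool_rot: [-3.141, -0.008, 0.289]
force: [0.7, 0.4, -4.5]
grip_width: 0.0327
finger_force: 80.1
```

```bash
python3 -c "
from h import *
to([.548,-.19,.2],R.from_euler('ZX',[2.95,180],degrees=True))"
```

```text
clock 6.8167 q [-0.19  0.58 -0.4   1.61  0.26  1.   -1.95] F [ 0.7  0.4 -4.5] M [-0.03 -0.02  0.02] pos [0.5888 0.2205 0.2025] [-179.94   -0.44   16.57]
lin [-1.562  3.818  0.009] rot [-0.001  -0.0036  0.1135]
```

Emit:
apply_moves:
  linear:
    - [-0.08,0.19,0]
    - [-0.16,0.38,0]
    - [-0.24,0.57,0]
    - [-0.32,0.76,0]
    - [-0.4,0.95,0]
  delta_rot:
    - [0,-0.001,0.022]
    - [0,-0.002,0.045]
    - [-0.001,-0.003,0.068]
    - [-0.001,-0.004,0.091]
    - [-0.001,-0.004,0.1135]

```text
clock: 7.23
position: [0.5769, 0.1152, 0.2003]
tool_rot: [3.139, 0.009, 0.045]
force: [-0.5, -0.5, -4.9]
grip_width: 0.0324
finger_force: 80.1
```

Emit:
apply_moves:
  linear:
    - [-0.03,0.2,0]
    - [-0.06,0.4,0]
    - [-0.09,0.6,0]
    - [-0.12,0.8,0]
    - [-0.15,1,0]
  delta_rot:
    - [0,0,0]
    - [0,0,0]
    - [0,0,0]
    - [0,0,0]
    - [0,0,0]

```text
clock: 7.65
position: [0.5668, 0.0146, 0.2005]
tool_rot: [3.14, 0.009, 0.048]
force: [0.6, -0.7, -4.6]
grip_width: 0.0325
finger_force: 80.1
```

Emit:
apply_moves:
  linear:
    - [-0.03,0.2,0]
    - [-0.06,0.4,0]
    - [-0.09,0.6,0]
    - [-0.12,0.8,0]
    - [-0.15,1,0]
  delta_rot:
    - [0,0,0]
    - [0,0,0]
    - [0,0,0]
    - [0,0,0]
    - [0,0,0]

```text
clock: 8.07
position: [0.5566, -0.086, 0.2009]
tool_rot: [3.14, 0.009, 0.048]
force: [0.4, 0.2, -4.7]
grip_width: 0.0326
finger_force: 80.1
```

Emit:
apply_moves:
  linear:
    - [-0.03,0.2,0]
    - [-0.06,0.4,0]
    - [-0.09,0.6,0]
    - [-0.12,0.8,0]
    - [-0.15,1,0]
  delta_rot:
    - [0,0,0]
    - [0,0,0]
    - [0,0,0]
    - [0,0,0]
    - [0,0,0]

```text
clock: 8.48
position: [0.5465, -0.1865, 0.2011]
tool_rot: [3.14, 0.009, 0.048]
force: [1.1, 0.7, -3.8]
grip_width: 0.0322
finger_force: 80.1
```

Emit:
apply_moves:
  linear:
    - [0,0.02,0]
    - [0,0.04,0]
    - [0,0.06,0]
    - [0,0.06,0]
    - [0,0.06,0]
  delta_rot:
    - [0,0,0]
    - [0,0,0]
    - [0,0,0]
    - [0,0,0]
    - [0,0,0]

```text
clock: 8.9
position: [0.5478, -0.1896, 0.2017]
tool_rot: [3.14, 0.007, 0.052]
force: [-0.4, -0.3, -4.8]
grip_width: 0.0325
finger_force: 80.5
```

```bash
python3 -c "
from h import *
to([.548,-.19,.12],R.from_euler('ZX',[2.95,180],degrees=True))
for n in('side','top'):
    p,d=grab(n,n+'2')
    a=(130,250,260,420) if n=='side' else (190,300,350,450)
    c=cv2.resize(p[a[0]:a[1],a[2]:a[3],::-1],(640,480) if n=='side' else (400,440),interpolation=cv2.INTER_CUBIC); cv2.imwrite('pics/%s2c.png'%n,c)
"
```

```text
clock 8.9 q [ 0.44  0.5  -0.29  1.74  0.17  0.94 -1.44] F [-0.4 -0.3 -4.8] M [ 0.08  0.03 -0.01] pos [ 0.5478 -0.1896  0.2017] [179.92   0.38   2.96]
lin [0.007 0.003 0.817] rot [0.0007 0.0032 0.0001]
```

View pics/side2c.png

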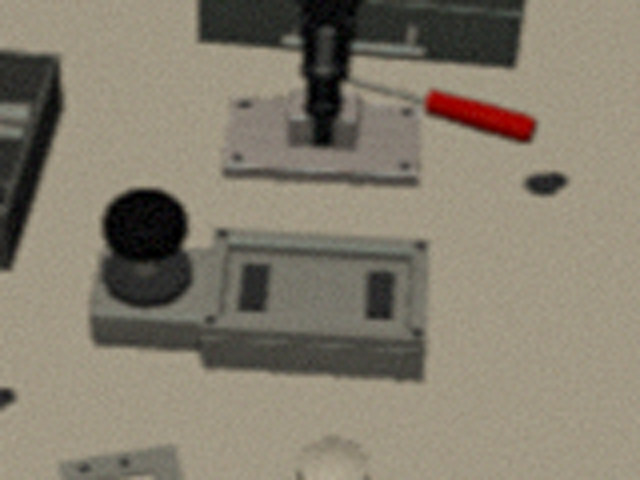

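The side crop shows the cover held level by its boss at (320,140), above and behind the recess (315,285), with the knob at (145,220) clear of it. I'll measure the held cover's tilt and centre.

Run:
```python
from h import *
for n in('side','top'):
    d=np.load(f'pics/{n}2.npy');P=cloud(n,d);im=cv2.imread(f'pics/{n}2.png').astype(int)
    m=(d>0)&(abs(P[...,0]-.548)<.1)&(abs(P[...,1]+.19)<.07)&(abs(P[...,2]-.197)<.012)&(im.max(2)>80)
    G=P[m]
    if len(G)<50: print(n,len(G)); continue
    for _ in range(4):
        c=np.median(G,0) if _==0 else G.mean(0); nn=np.linalg.svd(G-c,full_matrices=False)[2][2]; nn*=np.sign(nn[2]); h=(G-c)@nn; G=G[abs(h)<.005]
    r=cv2.minAreaRect((G[:,:2]*1000).astype(np.float32)); print(n,len(G),'z',c[2],'tilt deg about y',np.degrees(np.arctan2(nn[0],nn[2])).round(2),'about x',np.degrees(np.arctan2(-nn[1],nn[2])).round(2),np.round(r[0],1),np.round(r[1],1),round(r[2],2))
    lo,hi=np.percentile(G,[1,99],axis=0);print(lo.round(4),hi.round(4),((lo+hi)/2).round(4))
    # corners of the plate, and recess points from rim (side)
```

```text
side 691 z 0.19600353317393085 tilt deg about y 0.42 about x -0.56 [ 549.4 -186.8] [139.8  87. ] 2.24
[ 0.4805 -0.2297  0.1915] [ 0.6184 -0.1457  0.1999] [ 0.5495 -0.1877  0.1957]
top 695 z 0.19624162846680482 tilt deg about y 0.83 about x -0.21 [ 547.7 -169. ] [140.3  45.5] 0.72
[ 0.4795 -0.1901  0.1914] [ 0.6173 -0.1471  0.201 ] [ 0.5484 -0.1686  0.1962]
```

View pics/top2c.png

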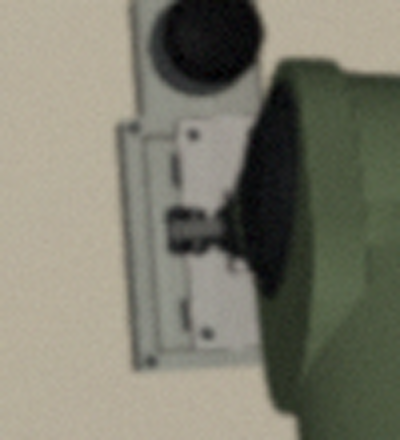

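The top crop shows the cover's left edge at (185,235) over the recess, with the rest hidden by the wrist. It is near centre but about 2 mm towards +y, so I'll go down, correct, and look again.

Emit:
apply_moves:
  linear:
    - [0,0.01,0.2]
    - [0,0.02,0.4]
    - [0,0.02,0.6]
    - [0,0.02,0.8]
    - [0,0.02,1]
  delta_rot:
    - [0,0.003,0]
    - [0.001,0.003,0]
    - [0.001,0.004,0]
    - [0.001,0.004,0]
    - [0.001,0.004,0]

```text
clock: 9.42
position: [0.5474, -0.1919, 0.1011]
tool_rot: [-3.141, -0.002, 0.052]
force: [0.4, -0.0, -4.0]
grip_width: 0.0325
finger_force: 80.5
```

Emit:
apply_moves:
  linear:
    - [0,0,0.04]
    - [0,0,0.08]
    - [0,0,0.12]
    - [0,0,0.13]
    - [0,0,0.13]
  delta_rot:
    - [0,0,0]
    - [0,0,0]
    - [0,0,0]
    - [0,0,0]
    - [0,0,0]

```text
clock: 9.83
position: [0.5477, -0.1923, 0.0894]
tool_rot: [3.142, -0.003, 0.051]
force: [-0.1, -0.4, -4.2]
grip_width: 0.0323
finger_force: 80.3
```

Run:
```python
from h import *
to([.548,-.191,.07],R.from_euler('ZX',[2.95,180],degrees=True))
for n in('side','top'):
    p,d=grab(n,n+'3'); P=cloud(n,d);im=p.astype(int)
    # cover plate is proud at z~.084; rim at .047
    for nm,z in(('cover',.0725),('rim',.047)):
        m=(d>0)&(abs(P[...,0]-.548)<.1)&(abs(P[...,1]+.19)<.075)&(abs(P[...,2]-z)<.008)&(im.max(2)>70)
        G=P[m]; lo,hi=np.percentile(G,[1,99],axis=0); r=cv2.minAreaRect((G[:,:2]*1000).astype(np.float32))
        A=np.c_[G[:,:2]-G[:,:2].mean(0),np.ones(len(G))];c=np.linalg.lstsq(A,G[:,2],rcond=None)[0]
        print(n,nm,len(G),'z',c[2].round(4),'tilt',np.degrees(c[:2]).round(2),lo.round(4),hi.round(4),np.round(r[0],1),np.round(r[1],1),round(r[2],2))
p=cv2.imread('pics/side3.png'); cv2.imwrite('pics/s3c.png',cv2.resize(p[160:240,270:390],(780,520),interpolation=cv2.INTER_CUBIC))
```

```text
clock 9.8333 q [ 0.42  0.64 -0.26  1.82  0.24  0.7  -1.49] F [-0.1 -0.4 -4.2] M [-0.04  0.01  0.04] pos [ 0.5477 -0.1923  0.0894] [ 1.80e+02 -1.70e-01  2.94e+00]
lin [ 0.003 -0.013  0.194] rot [ 0.     -0.0014 -0.    ]
side cover 99 z 0.0773 tilt [ 0.32 -2.62] [ 0.4789 -0.2264  0.0706] [ 0.6147 -0.1471  0.0804] [ 549.  -186.3] [137.4  78.6] 4.79
side rim 505 z 0.0451 tilt [-0.42 -0.3 ] [ 0.4609 -0.2455  0.0393] [ 0.6469 -0.1302  0.0513] [ 556.2 -188.5] [187.3 121.5] 4.09
top cover 63 z 0.0787 tilt [-0.08 -3.91] [ 0.4792 -0.1918  0.071 ] [ 0.6166 -0.1491  0.0804] [ 548.6 -170.4] [ 43.1 138.8] 89.79
top rim 598 z 0.0457 tilt [-0.45  1.23] [ 0.4598 -0.208   0.0395] [ 0.6465 -0.1319  0.0522] [ 553.1 -177.4] [ 93.2 187.2] 89.55
```

View pics/s3c.png

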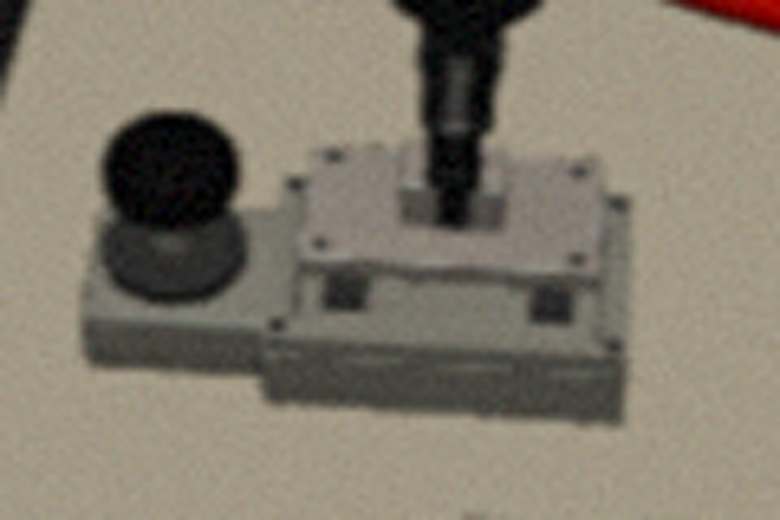

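The side crop shows the cover at (450,210), hovering about 25 mm over the recess, roughly centred and parallel to it. My height window was too low, so I'll redo the numbers from the saved frames.

Run:
```python
from h import *
a=np.radians(2.95); X=np.array([np.cos(a),np.sin(a)]);Y=np.array([-np.sin(a),np.cos(a)]);O=np.array([.548,-.19])
for n in('side','top'):
    d=np.load(f'pics/{n}3.npy');P=cloud(n,d);im=cv2.imread(f'pics/{n}3.png').astype(int)
    q=np.stack([(P[...,:2]-O)@X,(P[...,:2]-O)@Y,P[...,2]],-1)
    for nm,z,hx,hy in(('cover',.0845,.08,.05),('rim',.047,.1,.075)):
        m=(d>0)&(abs(q[...,0])<hx)&(abs(q[...,1])<hy)&(abs(q[...,2]-z)<.007)&(im.max(2)>70)
        G=q[m];A=np.c_[G[:,:2],np.ones(len(G))];c=np.linalg.lstsq(A,G[:,2],rcond=None)[0]
        # per-row extents -> median edges
        def edges(i,j):
            L=[];H=[]
            for b in np.arange(-.06,.06,.004):
                s=G[(G[:,j]>=b)&(G[:,j]<b+.004)]
                if len(s)>4: L.append(s[:,i].min());H.append(s[:,i].max())
            return np.round([np.median(L)*1e3,np.median(H)*1e3],1)
        print(n,nm,len(G),'z',np.median(G[:,2]).round(4),'tilt',np.degrees(c[:2]).round(2),'x',edges(0,1),'y',edges(1,0), 'rect',cv2.minAreaRect((G[:,:2]*1000).astype(np.float32)))
    # cover corner screws/pads by rays in the same frame
```

```text
side cover 673 z 0.0837 tilt [ 0.02 -0.51] x [-66.3  69.1] y [-35.2  39.7] rect ((1.4949722290039062, 0.358001708984375), (84.50493621826172, 139.6384735107422), 89.82086944580078)
side rim 474 z 0.0456 tilt [-0.24 -0.33] x [-84.8  90.2] y [43.8 55.8] rect ((7.100776672363281, 1.5942573547363281), (186.15440368652344, 121.04901123046875), 1.7259904146194458)
top cover 557 z 0.0839 tilt [ 0.15 -0.43] x [-67.8  69.7] y [ 7.5 37.7] rect ((1.3809890747070312, 18.53864860534668), (43.73466110229492, 139.25389099121094), 88.03411102294922)
top rim 579 z 0.0459 tilt [-0.26  0.9 ] x [-85.7  95.7] y [41.4 54.6] rect ((6.465789794921875, 11.46337890625), (91.01227569580078, 187.69619750976562), 88.31958770751953)
```

Emit:
apply_moves:
  linear:
    - [-0.01,0.01,0.05]
    - [-0.01,0.01,0.1]
    - [-0.01,0.01,0.16]
    - [-0.01,0.01,0.22]
    - [-0.01,0.01,0.22]
  delta_rot:
    - [0,-0.001,0]
    - [0,-0.001,0]
    - [0,-0.001,0]
    - [0,-0.001,0]
    - [0,-0.001,0]

```text
clock: 10.35
position: [0.5457, -0.193, 0.0653]
tool_rot: [-3.141, 0.002, 0.051]
force: [-0.5, 0.3, -4.6]
grip_width: 0.0325
finger_force: 80.5
```

Emit:
apply_moves:
  linear:
    - [0,0,0.01]
    - [0,0,0.02]
    - [0,0,0.03]
    - [0,0,0.04]
    - [0,0,0.05]
  delta_rot:
    - [0,0,0]
    - [0,0,0]
    - [0,0,0]
    - [0,0,0]
    - [0,0,0]

```text
clock: 10.77
position: [0.5465, -0.1933, 0.0619]
tool_rot: [-3.141, -0.0, 0.051]
force: [-0.8, 0.2, -4.1]
grip_width: 0.0322
finger_force: 80.5
```

Emit:
apply_moves:
  linear:
    - [0,0,0.01]
    - [0,0,0.02]
    - [0,0,0.03]
    - [0,0,0.04]
    - [0,0,0.04]
  delta_rot:
    - [0,0,0]
    - [0,0,0]
    - [0,0,0]
    - [0,0,0]
    - [0,0,0]

```text
clock: 11.18
position: [0.5464, -0.1933, 0.0576]
tool_rot: [-3.141, 0.0, 0.051]
force: [0.2, -0.2, -4.2]
grip_width: 0.0326
finger_force: 80.5
```

```bash
python3 -c "
from h import *
to([.5465,-.1932,.0519],R.from_euler('ZX',[2.95,180],degrees=True))"
```

```text
clock 11.1833 q [ 0.41  0.69 -0.24  1.84  0.26  0.64 -1.51] F [ 0.2 -0.2 -4.2] M [-0.05  0.03 -0.  ] pos [ 0.5464 -0.1933  0.0576] [-1.7998e+02  1.0000e-02  2.9400e+00]
lin [ 0.001 -0.     0.057] rot [-0.0002  0.0001 -0.0001]
```

The underside is at about 41 mm, inside the recess mouth, with no side load. Now I'll press in small steps.

Emit:
apply_moves:
  linear:
    - [0,0,0.01]
    - [0,0,0.02]
    - [0,0,0.02]
    - [0,0,0.03]
    - [0,0,0.03]
  delta_rot:
    - [0,0,0]
    - [0,0,0]
    - [0,0,0]
    - [0,0,0]
    - [0,0,0]

```text
clock: 11.6
position: [0.5465, -0.1933, 0.0551]
tool_rot: [-3.142, -0.0, 0.051]
force: [-1.2, 1.1, 3.3]
grip_width: 0.032
finger_force: 81.9
```

Emit:
apply_moves:
  linear:
    - [0,0,0.01]
    - [0,0,0.02]
    - [0,0,0.02]
    - [0,0,0.03]
    - [0,0,0.03]
  delta_rot:
    - [0,0,0]
    - [0,0,0]
    - [0,0,0]
    - [0,0,0]
    - [0,0,0]

```text
clock: 12.02
position: [0.5465, -0.1933, 0.0521]
tool_rot: [-3.141, -0.0, 0.051]
force: [-1.6, 0.3, 3.3]
grip_width: 0.0326
finger_force: 81.9
```

Emit:
apply_moves:
  linear:
    - [0,0,0.01]
    - [0,0,0.01]
    - [0,0,0.02]
    - [0,0,0.02]
    - [0,0,0.02]
  delta_rot:
    - [0,0,0]
    - [0,0,0]
    - [0,0,0]
    - [0,0,0]
    - [0,0,0]

```text
clock: 12.43
position: [0.5465, -0.1933, 0.0518]
tool_rot: [3.141, -0.0, 0.051]
force: [-15.4, 5.6, 42.7]
grip_width: 0.0324
finger_force: 86.6
```

```bash
python3 -c "
from h import *
to([.5465,-.1932,.0519],R.from_euler('ZX',[2.95,180],degrees=True))
p,d=grab('side','side4'); cv2.imwrite('pics/s4c.png',cv2.resize(p[160:240,270:390,::-1],(780,520),interpolation=cv2.INTER_CUBIC))"
```

```text
clock 12.4333 q [ 0.4   0.7  -0.24  1.84  0.26  0.63 -1.51] F [-15.4   5.6  42.7] M [ 1.01  3.25 -0.05] pos [ 0.5465 -0.1933  0.0518] [ 1.7997e+02 -3.0000e-02  2.9400e+00]
lin [ 0.    -0.001 -0.001] rot [ 0.0002 -0.0002 -0.0001]
```

View pics/s4c.png

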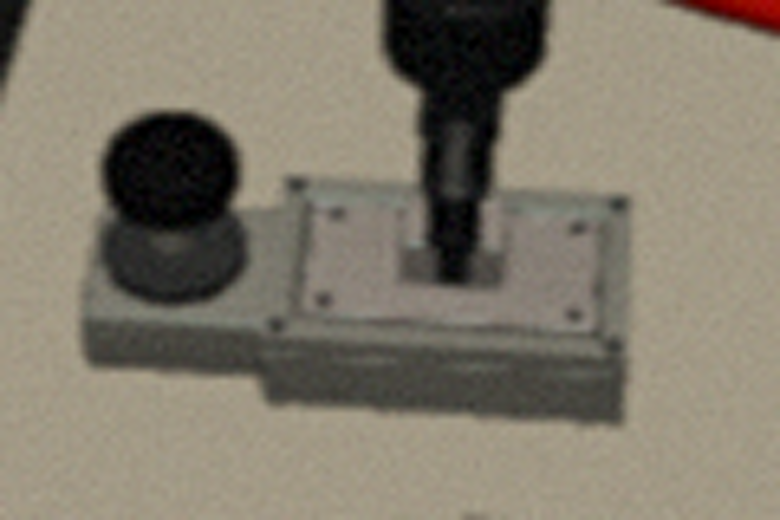

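The side crop shows the cover in the recess, square and about flush, with corners near (310,205), (600,225), (590,330) and (300,315). The moment (My +3.3) says the robot-side end has bottomed first, so I'll ease the far end down slightly.

Emit:
apply_moves:
  linear:
    - [0,0,0]
    - [0,0,0]
    - [0,0,0]
    - [0,0,0]
    - [0,0,0]
  delta_rot:
    - [0,-0.001,0]
    - [0,-0.002,0]
    - [0,-0.003,0]
    - [0,-0.003,0]
    - [0,-0.003,0]

```text
clock: 12.9
position: [0.5464, -0.1933, 0.0518]
tool_rot: [3.141, 0.006, 0.051]
force: [-17.0, 4.7, 43.6]
grip_width: 0.0326
finger_force: 86.9
```

```bash
python3 -c "
from h import *
to([.5465,-.1932,.0519],R.from_euler('ZX',[2.95,180],degrees=True))"
```

```text
clock 12.9 q [ 0.4   0.7  -0.24  1.83  0.26  0.64 -1.51] F [-17.    4.7  43.6] M [ 1.06  3.05 -0.02] pos [ 0.5464 -0.1933  0.0518] [179.97   0.34   2.93]
lin [ 0.001 -0.001 -0.001] rot [ 0.0002  0.0028 -0.0001]
```

The moment matches the side force acting about the wrist (0.19 m × 17 N), so the load is central and the cover is seated flat. TCP height is 51.8 mm against a predicted 51.9 mm for home. I'll undo the turn, ease the load, let go and look.

Emit:
apply_moves:
  linear:
    - [0,0,0]
    - [0,0,-0.01]
    - [0,0,-0.01]
    - [0,0,-0.01]
    - [0,0,-0.01]
  delta_rot:
    - [0,0.001,0]
    - [0,0.002,0]
    - [0,0.003,0]
    - [0,0.003,0]
    - [0,0.003,0]

```text
clock: 13.32
position: [0.5466, -0.1933, 0.0519]
tool_rot: [3.141, -0.001, 0.051]
force: [-8.4, 2.4, 22.0]
grip_width: 0.0328
finger_force: 84.0
```

Emit:
apply_moves:
  linear:
    - [0,0,0]
    - [0,0,0]
    - [0,0,0]
    - [0,0,0]
    - [0,0,0]
  delta_rot:
    - [0,0,0]
    - [0,0,0]
    - [0,0,0]
    - [0,0,0]
    - [0,0,0]
  gripper: 0.2

```text
clock: 13.73
position: [0.5465, -0.1933, 0.0507]
tool_rot: [-3.141, -0.0, 0.051]
force: [1.0, 0.2, -0.0]
grip_width: 0.0513
finger_force: 0.0
```

Emit:
apply_moves:
  linear:
    - [0,0,-0.2]
    - [0,0,-0.4]
    - [0,0,-0.6]
    - [0,0,-0.8]
    - [0,0,-1]
  delta_rot:
    - [0,0,0]
    - [0,0,0]
    - [0,0,0]
    - [0,0,0]
    - [0,0,0]

```text
clock: 14.15
position: [0.5463, -0.1933, 0.1517]
tool_rot: [-3.141, 0.0, 0.051]
force: [0.8, 0.2, 0.8]
grip_width: 0.0511
finger_force: 0.0
```

Emit:
apply_moves:
  linear:
    - [-0.1,0.2,0]
    - [-0.2,0.4,-0.1]
    - [-0.3,0.6,-0.2]
    - [-0.4,0.8,-0.3]
    - [-0.5,1,-0.4]
  delta_rot:
    - [0,0,0]
    - [0,0,0]
    - [0,0,0]
    - [0,0,0]
    - [0,0,0]

```text
clock: 14.57
position: [0.5011, -0.2967, 0.1912]
tool_rot: [-3.141, -0.0, 0.051]
force: [0.8, 0.1, -0.0]
grip_width: 0.0511
finger_force: 0.0
```

Emit:
apply_moves:
  linear:
    - [-0.1,0.2,0]
    - [-0.2,0.4,-0.1]
    - [-0.2,0.6,-0.2]
    - [-0.2,0.8,-0.3]
    - [-0.2,1,-0.4]
  delta_rot:
    - [0,0,0]
    - [0,0,0]
    - [0,0,0]
    - [0,0,0]
    - [0,0,0]

```text
clock: 14.98
position: [0.4865, -0.3978, 0.2313]
tool_rot: [-3.141, -0.0, 0.051]
force: [0.6, -0.3, 0.5]
grip_width: 0.0513
finger_force: 0.0
```

Run:
```python
from h import *
print(monitor.observe()['clock'])
a=np.radians(2.95); X=np.array([np.cos(a),np.sin(a)]);Y=np.array([-np.sin(a),np.cos(a)]);O=np.array([.5475,-.19])
for n in('side','top'):
    D=[]
    for i in range(6):
        p,d=optics.grab_frame(n); d=d.copy(); d[d==0]=np.nan; D.append(d)
    cv2.imwrite(f'pics/{n}5.png',p[...,::-1]); P=cloud(n,np.nanmedian(D,0))
    q=np.stack([(P[...,:2]-O)@X,(P[...,:2]-O)@Y,P[...,2]],-1).reshape(-1,3); q=q[abs(q[:,2]-.047)<.012]
    ax,ay=abs(q[:,0]),abs(q[:,1])
    cov=(ax<.066)&(ay<.036)&~((ax<.034)&(ay<.026)); rim=(ax<.085)&(ay<.055)&((ay>.047)|(q[:,0]<-.077))
    for nm,k in(('cover',cov),('rim',rim)):
        G=q[k];c=np.linalg.lstsq(np.c_[G[:,:2],np.ones(len(G))],G[:,2],rcond=None)[0]
        print(n,nm,len(G),'z',c[2].round(4),'tilt',np.degrees(c[:2]).round(2), 'far/near z',np.median(G[G[:,0]>.04,2]).round(4),np.median(G[G[:,0]<-.04,2]).round(4))
a,b=cv2.imread('pics/side5.png')[160:240,270:390],cv2.imread('pics/top5.png')[180:290,360:450]
cv2.imwrite('pics/f.png',np.hstack([cv2.resize(a,(480,320),interpolation=2),cv2.resize(b,(262,320),interpolation=2)]))
```

```text
14.9833
side cover 395 z 0.0463 tilt [-0.03 -0.48] far/near z 0.0463 0.0464
side rim 335 z 0.0449 tilt [-0.21 -1.8 ] far/near z 0.0457 0.0459
top cover 788 z 0.0464 tilt [-0.09  0.11] far/near z 0.0463 0.0465
top rim 494 z 0.046 tilt [-0.13 -0.39] far/near z 0.0462 0.0463
```

View pics/f.png

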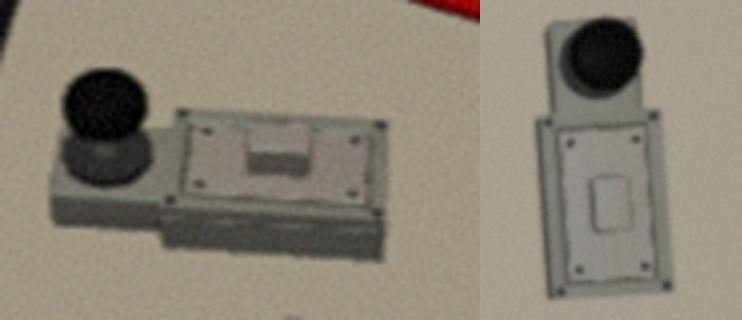

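Both views show the cover released and square in the recess, at (280,165) in the side view and (610,205) in the top view. It is level to about 0.1° along its length, and 46.4 mm high against 46.2 mm for the rim, so it is flush. I'm handing in.

```bash
python3 -c "
from h import *
print(workorder.job_done())"
```

```text
the job is handed in; nothing more can be done
None
```

The cover is fully home in the winder's recess, level and flush with the rim to within measurement, and released; the job was handed in at about 15 s on the robot's clock, with the other goods left alone.

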